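# Level the quick-thread shelf collar on the desk under the stairs

## Task

The walnut shelf board is about to be laid across two posts on the desk, so the knurled brass collar, which sits too low, must be spun up its threaded post until its top is level with the top of the white collar with the orange band, to within a centimetre. Let go of it there, and leave the black spare collar and the red lantern as they are.

Things in the scene. Friction and masses are not known exactly. Their poses are not given: they have to be found in the camera images.
- collar: Knurled brass collar to spin: upright cylinder 44 mm across, 45 tall. Origin on its axis at its top face, 100-150 mm up; z up. Right-hand quick thread: counter-clockwise from above it climbs 25.5 mm per rad (lift it as it turns); friction 0.1 N m, stays put. Starts 20-36 mm too low. Fixed 23 mm post, tip 122 mm above desk, so it juts 14-22 mm at first: grip the sides in the top 15 mm, any yaw.
- mark: White smooth collar with an orange band, the height to match: cylinder 44 mm across, 45 mm tall, locked on its own post of the same kind, which ends below its top. Origin: on its axis at the level of its top face, 128 to 135 mm above the desk; z up. It does not move. All posts have fixed round feet, 84 mm across, 10 mm thick.
- spare: Knurled black collar on a third fixed post, same size and thread as the brass one, not locked: a spare, not to be turned. Origin: on its axis at the level of its top face, 100 to 140 mm above the desk; z up. The three posts stand at least 165 mm apart, in any order.
- lantern: Small red tabletop lantern, loose, upright: 60 mm across, 110 mm tall with its wire loop, farther from the robot than the posts. Origin: centre of its underside; z up. To be left standing. A potted plant (about 130 mm tall) stands beside it, a stack of books to the left.
Not all that is in view belongs to the job. What is shaped like the part that bears collar but purple is not meant.

How it is judged:
At the end, for the whole second after the job is handed in: The top of the brass collar is within 10 mm of the height of the white collar's top, released and at rest; the black collar is within 5 mm of its starting height and the lantern stands upright (within 10 degrees) within 30 mm of its starting place (z of collar in the frame of mark between -0.01 and 0.01 m and linear speed of collar below 0.005 m/s and distance of spare from where it was at the start of the episode below 0.005 m and distance of lantern from where it was at the start of the episode below 0.03 m and angle between lantern's own z axis and vertical below 0.17 rad); the robot touches nothing.
It fails at once if the black spare collar is turned (its height changes by more than 5 mm) (distance of spare from where it was at the start of the episode above 0.005 m).
It fails at once if the red lantern is pushed away (more than 30 mm) or tipped (more than 10 degrees) (distance of lantern from where it was at the start of the episode above 0.03 m or angle between lantern's own z axis and vertical above 0.17 rad).
It also fails if it takes over 32 s, if anything falls off the work surface, if the arm or the gripper's body presses on something with over 40 N, if the wrist force passes 120 N, or if a joint passes its speed limit or range.

## Robot

A 6-joint arm with a two-finger parallel gripper is mounted at the origin on the work surface. World frame = base frame: x ahead of the robot, y to its left, z up, the work surface at z = 0. Lengths are in m, angles in rad, forces in N, time in s.
With the tool pointing down it reaches from about 0.375 to 0.9 m from the base axis. Payload 3.1 kg.
Tool frame: the origin (TCP) lies midway between the tips of the shut fingers; the grasp point (between the pads) lies 19 mm behind it (robot.pinch_z is the distance from the TCP to the grasp point, in m); z points along the fingers, y is the direction in which the jaws open and shut (so a half turn about z gives the same grasp; the last joint's range is limited). The gripper opens to 87 mm and grips with 3 to 60 N. Pads are 19 mm wide; open, the fingers measure 117 mm over their backs; the gripper's body (75 mm by 190 mm) begins 51 mm behind the grasp point.
Start: joints at [1.022, 0.527, 1.433, -0, 1.181, -0.178], TCP at [0.226, 0.583, 0.223] pointing down, gripper open.
Joint ranges: [-3.08, 3.08], [-0.75, 2.2], [0.22, 2.44], [-1.43, 4.57], [0, 2.65], [-2.85, 2.85]. Speed limits (rad/s): [2.79, 2.79, 3.14, 3.14, 3.14, 3.14].

## Interface

Orientations are given as a unit quaternion [x, y, z, w].
In Python, from cell import robot gives the robot as it stands. The module is installed in compiled form; this text tells all that it offers.
- The arm moves only by the tool apply_moves, never from a script. Its argument "commands" is a list of rows, each an object of numbers: "rx", "ry", "rz": the turn, a rotation vector about the tool's x, y, z in rad; "x", "y", "z": the shift along the tool's x, y, z in cm; "grip": the opening, from 0 (shut) to 1 (fully open). In form: [{"rx": .., "ry": .., "rz": .., "x": .., "y": .., "z": .., "grip": ..}, ...]. A call has 1 to 5 rows; each row is the pose to reach, as a shift and turn from the pose commanded when the call began, along the tool's axes at that moment; what a row does not reach only later rows make up. A row lasts 1/12 s, in which the tool goes at most 41.7 mm and 7.16 degrees, less where a joint would pass 70% of its speed; a pose out of reach is approached as far as the arm can. A call with a gripper value outside its range is refused whole. The fingers move at their own pace and stop on an object; the grip force is fixed at half the most. Time passes only in rows, so rows that repeat a pose let the fingers close. It gives the time, the measured TCP pose, the force and the opening at its end, in the units of the state.
- robot.state(): the state, without advancing time (a new reading comes with each control period).
- robot.get_image(name): name is "side" or "top"; returns (picture, depth): 480x640x3 uint8, red, green, blue; 480x640 float32, m along the optical axis (not along the pixel's ray), 0 where there is no reading.
- robot.get_calibration(name): a dict with "fx", "fy", "cx", "cy" (pixels), "R" (3x3) and "t" (3): a world point X has camera coordinates R X + t. Camera axes: x right, y down, z forward; pixel columns grow to the right and rows downward; lengths in m; the calibration is good to about 2 mm. A picture is of the moment at which its call begins. get_calibration takes no time and is no camera call.
- robot.hand_in(): hands the job in, once; it reports no verdict.
Trained networks look in the newest picture that a camera, given by its name, has taken for a name from the list of things; names that differ only in an ending like _2 or _b are one class to them, and where a whole thing is asked for, a point or a joint stands for the part that bears it (a point fixed in the world has none). Each returns a list of dicts, best first, with "score" (0 to 1); they miss things now and then, are a little off and sometimes report something else, mostly with a low value. They report only what shows in the picture. A call takes as long as a camera call. They do not tell look-alikes from the thing itself.
- robot.trace(camera, name): "pixels" (480x640 bool, what is visible of it) and "rect" ([left, top, right, bottom] in pixels, round what is visible of it).
The state is a dict: "t": time; "joint_positions": joint angles; "dq": joint speeds; "joint_efforts": joint torques, N m; "ee_pos": TCP position; "tool_rot": TCP orientation; "force": force on the tool from outside, world axes, zero at the start; "torque": the same for the moment, N m; "gripper_width": finger opening in m.
Only numpy, scipy, OpenCV 4.12 (cv2) and the standard library are available. Lean on these libraries where they do the work, as an engineer would, in place of code of your own. Each camera call takes 0.05 s, during which the arm holds its last target. There are 200 camera calls.

## Working session

There is one attempt and no reset: what is moved stays moved. The work goes in short steps, Python scripts to look and compute and a tool call to move; the robot and the scene stay as the last step left them, time stands still between calls to the robot, and variables do not carry over. Pictures are saved under pics/ and viewed, about 8 in all and at most 12, crops included, and the job is handed in when it is done.

Besides the shell and the picture viewer there is one more tool, called after "Call:" by a JSON object that holds its "fn" and its "kwargs", one argument or row to a line. apply_moves: Moves the arm, as the interface text tells. Its arguments: {"type":"object","properties":{"commands":{"type":"array"}},"required":["commands"]}

```bash
mkdir -p pics
cat > h.py <<'E'
import numpy as np, cv2
from cell import robot
def world(cam, mask, d):
    c=robot.get_calibration(cam); v,u=np.nonzero(mask&(d>0)); z=d[v,u]
    P=np.stack([(u-c['cx'])/c['fx']*z,(v-c['cy'])/c['fy']*z,z],1)
    return (P-np.array(c['t']))@np.array(c['R']), u, v
E
python3 - <<'E'
from h import *
print(robot.state())
for cam in ['side','top']:
    im,d=robot.get_image(cam); cv2.imwrite(f'pics/{cam}0.png',im[:,:,::-1])
    c=robot.get_calibration(cam); print(cam, 'campos',-np.array(c['R']).T@np.array(c['t']))
    for n in ['collar','mark','spare','lantern']:
        for r in robot.trace(cam,n)[:3]:
            P,u,v=world(cam,r['pixels'],d)
            if len(P)<10: continue
            top=np.percentile(P[:,2],97); T=P[P[:,2]>top-.006]
            col=im[r['pixels']].mean(0)
            print(cam,n,round(r['score'],2),r['rect'],'topz',top.round(4),'topxy',T[:,:2].min(0).round(3),T[:,:2].max(0).round(3),'med',np.median(P,0).round(3),col.round())
E
```

```text
{'t': 0.0, 'joint_positions': array([ 1.02249134e+00,  5.28464488e-01,  1.43386706e+00,  1.53834809e-05,
        1.18139866e+00, -1.78450435e-01]), 'dq': array([-8.05948816e-04, -2.07222664e-04, -6.51775781e-05,  1.34085712e-04,
        2.09147055e-03, -4.19222664e-04]), 'joint_efforts': array([ 1.12576294e-03, -4.40028512e+01, -1.76597035e+01,  6.32883282e-02,
        5.80742606e-02, -1.77562965e-04]), 'ee_pos': array([0.22548611, 0.58214152, 0.22158387]), 'tool_rot': array([ 1.83877821e-01,  9.82948526e-01, -9.96459028e-04, -3.86527228e-04]), 'force': array([ 0.16757821,  0.72377826, -0.98911849]), 'torque': array([-0.01025418,  0.01532707,  0.01619598]), 'gripper_width': 0.0867494000759793}
side campos [ 0.11994823 -0.59309857  0.98659505]
side collar 0.9 [287.0, 313.2, 316.1, 344.7] topz 0.1043 topxy [ 0.438 -0.2  ] [ 0.48 -0.16] med [ 0.451 -0.191  0.095] [ 96.  46. 106.]
side collar 0.89 [395.5, 344.4, 419.0, 372.3] topz 0.1016 topxy [ 0.549 -0.375] [ 0.589 -0.332] med [ 0.558 -0.362  0.094] [ 96.  45. 108.]
side collar 0.78 [349.6, 282.8, 368.5, 316.3] topz 0.1085 topxy [ 0.56
[... 480 characters left out ...]
2763683 -0.03299032  0.94970209]
top collar 0.96 [454.7, 231.6, 484.7, 257.1] topz 0.1079 topxy [ 0.552 -0.371] [ 0.592 -0.331] med [ 0.565 -0.343  0.099] [154.  79. 172.]
top collar 0.82 [384.8, 230.7, 408.9, 254.0] topz 0.1107 topxy [ 0.567 -0.228] [ 0.609 -0.184] med [ 0.581 -0.2    0.107] [226. 197. 106.]
top mark 0.83 [135.1, 255.4, 172.6, 283.1] topz 0.1333 topxy [0.55  0.247] [0.592 0.29 ] med [0.568 0.264 0.13 ] [196. 184. 175.]
top spare 0.9 [268.6, 253.6, 297.7, 278.5] topz 0.1358 topxy [0.535 0.001] [0.577 0.044] med [0.554 0.022 0.132] [91. 83. 83.]
top lantern 0.59 [207.3, 164.6, 238.6, 201.4] topz 0.0974 topxy [0.748 0.138] [0.774 0.161] med [0.753 0.144 0.069] [198.  59.  45.]
```

View pics/side0.png

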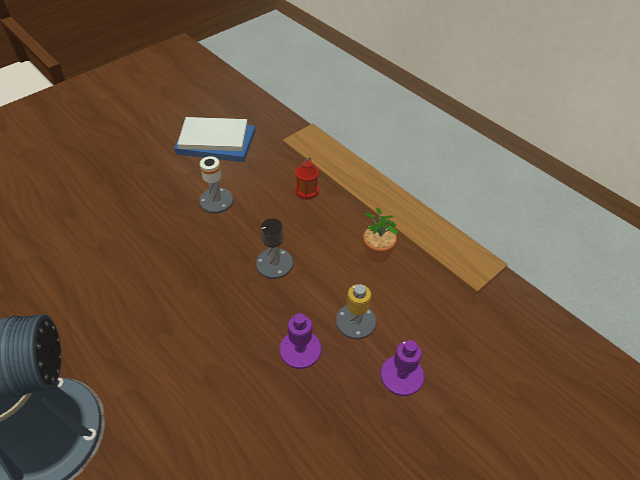

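View pics/top0.png

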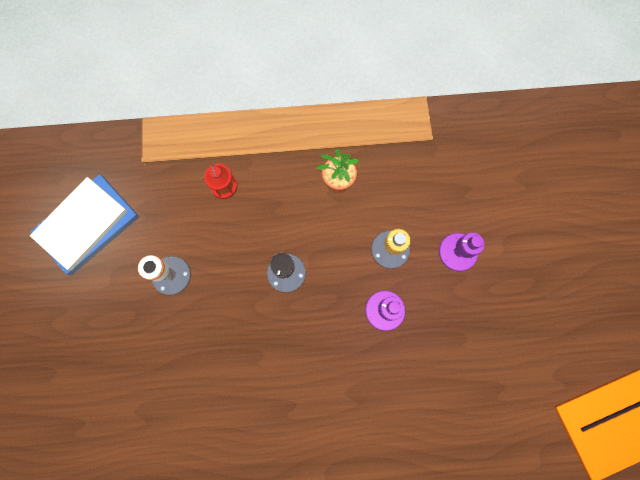

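```bash
cat >> h.py <<'E'
from scipy.spatial.transform import Rotation as Ro
from scipy.optimize import least_squares
def tops(pr=True):
    "robust top height and axis of brass/mark/spare from annulus points in both cameras"
    out={}
    for cam in ['top','side']:
        im,d=robot.get_image(cam); hsv=cv2.cvtColor(im,cv2.COLOR_RGB2HSV)
        P,u,v=world(cam,np.ones(d.shape,bool),d); C=hsv[v,u]
        for n,(x,y) in dict(collar=(.588,-.206),mark=(.571,.268),spare=(.556,.022)).items():
            r=np.hypot(P[:,0]-x,P[:,1]-y); k=(r<.03)&(P[:,2]>.07)&(P[:,2]<.16)
            if n=='collar': k&=(C[:,1]>110)&(C[:,0]<35)
            Q=P[k]
            if len(Q)<20: continue
            h,e=np.histogram(Q[:,2],np.arange(.07,.16,.002))
            i=np.argmax(h); T=Q[abs(Q[:,2]-e[i]-.001)<.003]
            f=least_squares(lambda p:np.minimum(np.hypot(Q[:,0]-p[0],Q[:,1]-p[1])-.022,.004)*(Q[:,2]<e[i]-.004),[x,y],loss='soft_l1',f_scale=.001).x
            out[cam,n]=np.median(T[:,2])
            if pr: print(cam,n,'n',len(Q),'top',np.median(T[:,2]).round(4),'box',(T[:,:2].min(0)/2+T[:,:2].max(0)/2).round(4),'sidefit',f.round(4),dict(zip((e[:-1]*1e3).round().astype(int)[h>0].tolist(),h[h>0].tolist())))
    return out
def go(x,y,z,yaw=None):
    "tool-frame shift (cm) from the measured pose to target grasp point; yaw = world angle of tool y"
    s=robot.state(); R=Ro.from_quat(s['tool_rot']); yt=R.apply([0,1,0])
    d=R.inv().apply(np.array([x,y,z])-s['ee_pos'])*100
    print('t',s['t'],'tcp',s['ee_pos'].round(4),'shift cm',d.round(2),'yaw y',np.arctan2(yt[1],yt[0]).round(3),'q',s['joint_positions'].round(2),'F',s['force'].round(1),'w',round(s['gripper_width'],4))
    if yaw is not None: print('rz',round(-(yaw-np.arctan2(yt[1],yt[0])),3))
E
python3 - <<'E'
from h import *
tops(); go(.588,-.206,.22,-.34)
a=cv2.imread('pics/side0.png')[260:400,260:440]; b=cv2.imread('pics/top0.png')[200:340,340:520]
cv2.imwrite('pics/crop.png',cv2.resize(np.hstack([a,b]),None,fx=2.2,fy=2.2,interpolation=cv2.INTER_CUBIC))
E
```

```text
top collar n 336 top 0.1085 box [ 0.589  -0.2068] sidefit [ 0.5885 -0.2065] {70: 1, 72: 6, 74: 2, 76: 4, 78: 7, 80: 6, 82: 3, 84: 7, 86: 5, 88: 4, 90: 3, 92: 4, 94: 10, 96: 4, 98: 6, 100: 7, 102: 10, 104: 32, 106: 82, 108: 105, 110: 26, 112: 1, 122: 1}
top mark n 589 top 0.1307 box [0.5709 0.2689] sidefit [0.5712 0.2697] {84: 1, 86: 2, 88: 4, 90: 10, 92: 8, 94: 8, 96: 7, 98: 10, 100: 6, 102: 10, 104: 8, 106: 5, 108: 11, 110: 7, 112: 1, 114: 4, 116: 12, 118: 6, 120: 14, 122: 14, 124: 19, 126: 21, 128: 123, 130: 189, 132: 85, 134: 4}
top spare n 502 top 0.133 box [0.5558 0.0227] sidefit [0.556  0.0222] {88: 1, 92: 2, 94: 1, 96: 2, 98: 2, 100: 3, 102: 3, 104: 2, 106: 5, 108: 2, 110: 3, 112: 3, 114: 5, 116: 4, 118: 5, 120: 7, 122: 3, 124: 4, 126: 7, 128: 21, 130: 100, 132: 224, 134: 86, 136: 7}
side collar n 421 top 0.1064 box [ 0.5884 -0.2062] sidefit [ 0.5889 -0.2061] {70: 12, 72: 13, 74: 10, 76: 11, 78: 12, 80: 11, 82: 15, 84: 10, 86: 17, 88: 13, 90: 13, 92: 9, 94: 15, 96: 17, 98: 10, 100: 18, 102: 32, 104: 69, 106: 87, 108: 19, 110: 3, 112: 2, 116: 1, 118: 2}
side mark n 466 top 0.1294 box [0.5712 0.2691] sidefit [0.572  0.2707] {70: 6, 72: 3, 74: 2, 84: 7, 86: 10, 88: 11, 90: 9, 92: 14, 94: 16, 96: 6, 98: 13, 100: 13, 102: 13, 104: 5, 106: 15, 108: 14, 110: 10, 112: 8, 114: 15, 116: 15, 118: 10, 120: 14, 122: 18, 124: 12, 126: 40, 128: 92, 130: 63, 132: 11, 134: 1}
side spare n 556 top 0.1311 box [0.5561 0.022 ] sidefit [0.557  0.0234] {70: 4, 72: 5, 84: 3, 86: 3, 88: 8, 90: 11, 92: 14, 94: 9, 96: 14, 98: 10, 100: 16, 102: 12, 104: 19, 106: 16, 108: 14, 110: 8, 112: 13, 114: 10, 116: 17, 118: 11, 120: 11, 122: 14, 124: 20, 126: 24, 128: 72, 130: 106, 132: 78, 134: 14}
t 0.6 tcp [0.2258 0.5828 0.2226] shift cm [-62.28 -60.45   0.25] yaw y 1.201 q [ 1.02  0.53  1.43  0.    1.18 -0.18] F [ 0.3 -0.2 -0.9] w 0.0869
rz 1.541
```

View pics/crop.png

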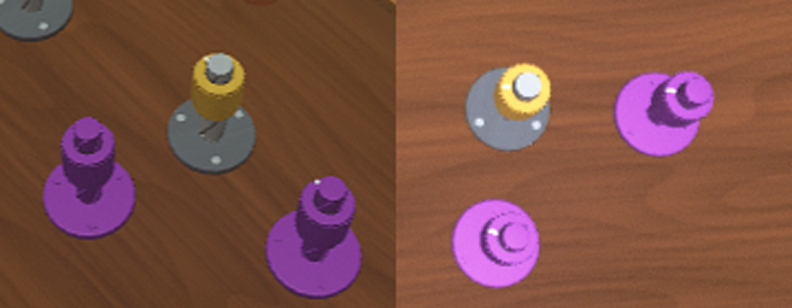

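The crop shows the brass collar on its grey foot (side 359,297; top 398,241). The purple look-alikes are at side (300,328) and (406,358), and I'm leaving those alone. The brass is about 22.5 mm too low, so it needs about 0.88 rad. I'll travel above it first.

Call:
{"fn": "apply_moves", "kwargs": {
  "commands": [
    {"x":-4,"y":-3.9,"z":-1,"rz":0.1,"grip":1},
    {"x":-62.3,"y":-60.5,"z":-1,"rz":1.4,"grip":1},
    {"x":-62.3,"y":-60.5,"z":-1,"rz":1.4,"grip":1},
    {"x":-62.3,"y":-60.5,"z":-1,"rz":1.4,"grip":1},
    {"x":-62.3,"y":-60.5,"z":-1,"rz":1.4,"grip":1}
  ]
}}

```text
schema error: expected keys rx, ry, rz, x, y, z, grip
```

```bash
python3 -c "
from h import *
go(.588,-.2065,.23,-.2)"
```

```text
t 0.6 tcp [0.2258 0.5828 0.2226] shift cm [-62.29 -60.5   -0.75] yaw y 1.201 q [ 1.02  0.53  1.43  0.    1.18 -0.18] F [ 0.3 -0.2 -0.9] w 0.0869
rz 1.401
```

Call:
{"fn": "apply_moves", "kwargs": {
  "commands": [
    {"rx":0,"ry":0,"x":-4,"y":-3.9,"z":-1,"rz":0.1,"grip":1},
    {"rx":0,"ry":0,"x":-62.3,"y":-60.5,"z":-1,"rz":1.4,"grip":1},
    {"rx":0,"ry":0,"x":-62.3,"y":-60.5,"z":-1,"rz":1.4,"grip":1},
    {"rx":0,"ry":0,"x":-62.3,"y":-60.5,"z":-1,"rz":1.4,"grip":1},
    {"rx":0,"ry":0,"x":-62.3,"y":-60.5,"z":-1,"rz":1.4,"grip":1}
  ]
}}

```text
t: 1.02
ee_pos: [0.3128, 0.3924, 0.2307]
tool_rot: [0.468, 0.884, 0.0, 0.0]
force: [0.7, 0.9, 0.5]
gripper_width: 0.0869
```

```bash
python3 -c "
from h import *
go(.588,-.2065,.23,-.2)"
```

```text
t 1.0167 tcp [0.3128 0.3924 0.2307] shift cm [-6.502e+01 -1.083e+01  6.000e-02] yaw y 0.596 q [ 0.67  0.35  1.73 -0.    1.06  0.08] F [0.7 0.9 0.5] w 0.0869
rz 0.796
```

Call:
{"fn": "apply_moves", "kwargs": {
  "commands": [
    {"rx":0,"ry":0,"x":-65,"y":-10.8,"z":0,"rz":0.8,"grip":1},
    {"rx":0,"ry":0,"x":-65,"y":-10.8,"z":0,"rz":0.8,"grip":1},
    {"rx":0,"ry":0,"x":-65,"y":-10.8,"z":0,"rz":0.8,"grip":1},
    {"rx":0,"ry":0,"x":-65,"y":-10.8,"z":0,"rz":0.8,"grip":1},
    {"rx":0,"ry":0,"x":-65,"y":-10.8,"z":0,"rz":0.8,"grip":1}
  ]
}}

```text
t: 1.43
ee_pos: [0.4011, 0.2034, 0.2308]
tool_rot: [0.718, 0.696, 0.0, 0.0]
force: [1.6, 1.5, -0.4]
gripper_width: 0.0871
```

```bash
python3 -c "
from h import *
go(.588,-.2065,.23,-.2)"
```

```text
t 1.4333 tcp [0.4011 0.2034 0.2308] shift cm [-40.41  19.92   0.09] yaw y -0.03 q [0.22 0.28 1.85 0.   1.02 0.25] F [ 1.6  1.5 -0.4] w 0.0871
rz 0.17
```

Call:
{"fn": "apply_moves", "kwargs": {
  "commands": [
    {"rx":0,"ry":0,"x":-40.4,"y":19.9,"z":0,"rz":0.15,"grip":1},
    {"rx":0,"ry":0,"x":-40.4,"y":19.9,"z":0,"rz":0.15,"grip":1},
    {"rx":0,"ry":0,"x":-40.4,"y":19.9,"z":0,"rz":0.15,"grip":1},
    {"rx":0,"ry":0,"x":-40.4,"y":19.9,"z":0,"rz":0.15,"grip":1},
    {"rx":0,"ry":0,"x":-40.4,"y":19.9,"z":0,"rz":0.15,"grip":1}
  ]
}}

```text
t: 1.85
ee_pos: [0.4886, 0.014, 0.2308]
tool_rot: [0.766, 0.643, 0.0, 0.0]
force: [0.3, 0.5, 0.1]
gripper_width: 0.087
```

```bash
python3 -c "
from h import *
go(.588,-.2065,.23,-.2)"
```

```text
t 1.85 tcp [0.4886 0.014  0.2308] shift cm [-19.99  13.61   0.09] yaw y -0.174 q [-0.2   0.33  1.76  0.    1.05 -0.03] F [0.3 0.5 0.1] w 0.087
rz 0.026
```

Call:
{"fn": "apply_moves", "kwargs": {
  "commands": [
    {"rx":0,"ry":0,"x":-20,"y":13.6,"z":0,"rz":0,"grip":1},
    {"rx":0,"ry":0,"x":-20,"y":13.6,"z":0,"rz":0,"grip":1},
    {"rx":0,"ry":0,"x":-20,"y":13.6,"z":0,"rz":0,"grip":1},
    {"rx":0,"ry":0,"x":-20,"y":13.6,"z":0,"rz":0,"grip":1},
    {"rx":0,"ry":0,"x":-20,"y":13.6,"z":0,"rz":0,"grip":1}
  ]
}}

```text
t: 2.27
ee_pos: [0.5741, -0.176, 0.2306]
tool_rot: [0.766, 0.643, 0.0, 0.0]
force: [0.3, 1.6, -0.6]
gripper_width: 0.087
```

```bash
python3 -c "
from h import *
go(.588,-.2065,.23)"
```

```text
t 2.2667 tcp [ 0.5741 -0.176   0.2306] shift cm [-2.77  1.9   0.06] yaw y -0.175 q [-0.48  0.49  1.49  0.    1.17 -0.31] F [ 0.3  1.6 -0.6] w 0.087
```

Call:
{"fn": "apply_moves", "kwargs": {
  "commands": [
    {"rx":0,"ry":0,"x":-2.8,"y":1.9,"z":0,"rz":0,"grip":1},
    {"rx":0,"ry":0,"x":-2.8,"y":1.9,"z":0,"rz":0,"grip":1},
    {"rx":0,"ry":0,"x":-2.8,"y":1.9,"z":0,"rz":0,"grip":1},
    {"rx":0,"ry":0,"x":-2.8,"y":1.9,"z":0,"rz":0,"grip":1}
  ]
}}

```text
t: 2.6
ee_pos: [0.5867, -0.2041, 0.23]
tool_rot: [0.766, 0.643, -0.0, -0.001]
force: [-0.9, 0.8, 0.2]
gripper_width: 0.0865
```

Run:
```python
from h import *
go(.588,-.2065,.0805)
im,d=robot.get_image('side'); cv2.imwrite('pics/over.png',im[180:420,200:520,::-1].repeat(2,0).repeat(2,1))
go(.588,-.2065,.0805)
```

```text
t 2.6 tcp [ 0.5867 -0.2041  0.23  ] shift cm [-0.23  0.19 14.95] yaw y -0.174 q [-0.51  0.52  1.43  0.    1.2  -0.34] F [-0.9  0.8  0.2] w 0.0865
t 2.65 tcp [ 0.5866 -0.2034  0.2302] shift cm [-0.29  0.22 14.96] yaw y -0.173 q [-0.51  0.51  1.43  0.    1.2  -0.34] F [-0.2  0.  -0.1] w 0.0867
```

View pics/over.png

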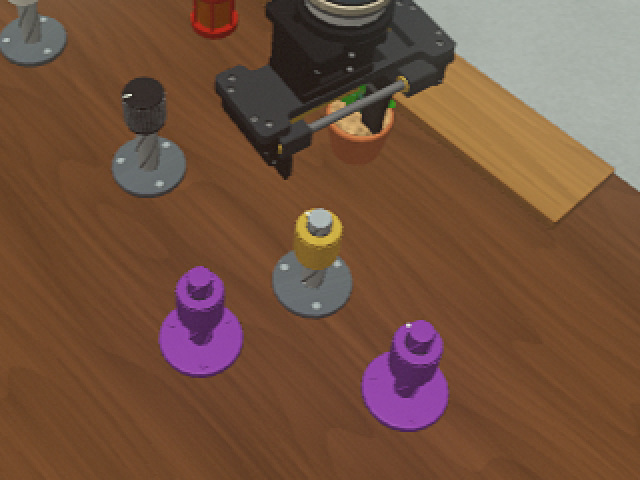

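The image shows the gripper above the brass post at (318,235), with the jaws straddling it along the radial direction. Now I'll correct the position and descend.

Call:
{"fn": "apply_moves", "kwargs": {
  "commands": [
    {"rx":0,"ry":0,"x":-0.3,"y":0.2,"z":2,"rz":0,"grip":1},
    {"rx":0,"ry":0,"x":-0.3,"y":0.2,"z":4.5,"rz":0,"grip":1},
    {"rx":0,"ry":0,"x":-0.3,"y":0.2,"z":7,"rz":0,"grip":1},
    {"rx":0,"ry":0,"x":-0.3,"y":0.2,"z":8,"rz":0,"grip":1},
    {"rx":0,"ry":0,"x":-0.3,"y":0.2,"z":8,"rz":0,"grip":1}
  ]
}}

```text
t: 3.07
ee_pos: [0.5867, -0.2054, 0.148]
tool_rot: [0.765, 0.644, -0.001, -0.003]
force: [-0.6, 0.1, 0.5]
gripper_width: 0.0869
```

```bash
python3 -c "
from h import *
go(.588,-.2065,.0805)"
```

```text
t 3.0667 tcp [ 0.5867 -0.2054  0.148 ] shift cm [-0.1   0.19  6.74] yaw y -0.172 q [-0.52  0.61  1.5   0.    1.03 -0.34] F [-0.6  0.1  0.5] w 0.0869
```

Call:
{"fn": "apply_moves", "kwargs": {
  "commands": [
    {"rx":0,"ry":0,"x":-0.1,"y":0.15,"z":2.5,"rz":0,"grip":1},
    {"rx":0,"ry":0,"x":-0.1,"y":0.15,"z":5,"rz":0,"grip":1},
    {"rx":0,"ry":0,"x":-0.1,"y":0.15,"z":6.6,"rz":0,"grip":1},
    {"rx":0,"ry":0,"x":-0.1,"y":0.15,"z":6.6,"rz":0,"grip":1},
    {"rx":0,"ry":0,"x":-0.1,"y":0.15,"z":6.6,"rz":0,"grip":1}
  ]
}}

```text
t: 3.48
ee_pos: [0.5905, -0.2088, 0.0852]
tool_rot: [0.766, 0.643, 0.0, 0.0]
force: [0.2, -0.8, -0.2]
gripper_width: 0.0871
```

```bash
python3 -c "
from h import *
go(.588,-.2065,.0805)"
```

```text
t 3.4833 tcp [ 0.5905 -0.2088  0.0852] shift cm [ 0.19 -0.29  0.47] yaw y -0.173 q [-0.52  0.7   1.54  0.    0.9  -0.34] F [ 0.2 -0.8 -0.2] w 0.0871
```

Call:
{"fn": "apply_moves", "kwargs": {
  "commands": [
    {"rx":0,"ry":0,"x":0.2,"y":-0.25,"z":0.4,"rz":0,"grip":1},
    {"rx":0,"ry":0,"x":0.2,"y":-0.25,"z":0.4,"rz":0,"grip":1},
    {"rx":0,"ry":0,"x":0.2,"y":-0.25,"z":0.4,"rz":0,"grip":1}
  ]
}}

```text
t: 3.73
ee_pos: [0.5886, -0.2069, 0.0818]
tool_rot: [0.766, 0.643, 0.0, 0.001]
force: [0.6, 0.5, -0.4]
gripper_width: 0.0867
```

```bash
python3 -c "
from h import *
go(.588,-.2065,.0805)"
```

```text
t 3.7333 tcp [ 0.5886 -0.2069  0.0818] shift cm [ 0.03 -0.07  0.13] yaw y -0.174 q [-0.52  0.7   1.55  0.    0.89 -0.34] F [ 0.6  0.5 -0.4] w 0.0867
```

Centred to under 1 mm, so I'll close.

Call:
{"fn": "apply_moves", "kwargs": {
  "commands": [
    {"rx":0,"ry":0,"x":0,"y":0,"z":0,"rz":0,"grip":0.3},
    {"rx":0,"ry":0,"x":0,"y":0,"z":0,"rz":0,"grip":0.3},
    {"rx":0,"ry":0,"x":0,"y":0,"z":0,"rz":0,"grip":0.3},
    {"rx":0,"ry":0,"x":0,"y":0,"z":0,"rz":0,"grip":0.3},
    {"rx":0,"ry":0,"x":0,"y":0,"z":0,"rz":0,"grip":0.3}
  ]
}}

```text
t: 4.15
ee_pos: [0.5881, -0.2069, 0.0805]
tool_rot: [0.766, 0.643, 0.0, 0.0]
force: [-0.7, -0.1, 0.1]
gripper_width: 0.0613
```

```bash
python3 -c "
from h import *
go(.588,-.2065,.0805)"
```

```text
t 4.15 tcp [ 0.5881 -0.2069  0.0805] shift cm [ 0.04 -0.02 -0.  ] yaw y -0.174 q [-0.52  0.71  1.55 -0.    0.89 -0.34] F [-0.7 -0.1  0.1] w 0.0613
```

Call:
{"fn": "apply_moves", "kwargs": {
  "commands": [
    {"rx":0,"ry":0,"x":0,"y":0,"z":0,"rz":0,"grip":0.2},
    {"rx":0,"ry":0,"x":0,"y":0,"z":0,"rz":0,"grip":0.2},
    {"rx":0,"ry":0,"x":0,"y":0,"z":0,"rz":0,"grip":0.2},
    {"rx":0,"ry":0,"x":0,"y":0,"z":0,"rz":0,"grip":0.2},
    {"rx":0,"ry":0,"x":0,"y":0,"z":0,"rz":0,"grip":0.2}
  ]
}}

```text
t: 4.57
ee_pos: [0.588, -0.2069, 0.0804]
tool_rot: [0.766, 0.643, -0.0, -0.0]
force: [-0.1, 0.2, 0.7]
gripper_width: 0.043
```

```bash
python3 -c "
from h import *
go(.588,-.2065,.0805)"
```

```text
t 4.5667 tcp [ 0.588  -0.2069  0.0804] shift cm [ 0.04 -0.   -0.01] yaw y -0.174 q [-0.52  0.71  1.55 -0.    0.89 -0.34] F [-0.1  0.2  0.7] w 0.043
```

Gripped at 43 mm. Now I'll turn counter-clockwise (rz negative) and lift 2.55 cm per rad.

Call:
{"fn": "apply_moves", "kwargs": {
  "commands": [
    {"rx":0,"ry":0,"x":0,"y":0,"z":-0.15,"rz":-0.06,"grip":0.2},
    {"rx":0,"ry":0,"x":0,"y":0,"z":-0.36,"rz":-0.14,"grip":0.2},
    {"rx":0,"ry":0,"x":0,"y":0,"z":-0.56,"rz":-0.22,"grip":0.2},
    {"rx":0,"ry":0,"x":0,"y":0,"z":-0.76,"rz":-0.3,"grip":0.2},
    {"rx":0,"ry":0,"x":0,"y":0,"z":-0.76,"rz":-0.3,"grip":0.2}
  ]
}}

```text
t: 4.98
ee_pos: [0.5883, -0.2069, 0.0881]
tool_rot: [0.661, 0.751, 0.0, 0.0]
force: [0.5, -0.4, -1.5]
gripper_width: 0.0432
```

```bash
python3 -c "
from h import *
go(.588,-.2069,.1028,.706); print(robot.state()['torque'])"
```

```text
t 4.9833 tcp [ 0.5883 -0.2069  0.0881] shift cm [ 0.   -0.03 -1.47] yaw y 0.128 q [-0.52  0.7   1.54  0.    0.9  -0.64] F [ 0.5 -0.4 -1.5] w 0.0432
rz -0.578
[-0.11520339 -0.04810438  0.08056099]
```

Call:
{"fn": "apply_moves", "kwargs": {
  "commands": [
    {"rx":0,"ry":0,"x":0,"y":0,"z":-0.2,"rz":-0.08,"grip":0.2},
    {"rx":0,"ry":0,"x":0,"y":0,"z":-0.41,"rz":-0.16,"grip":0.2},
    {"rx":0,"ry":0,"x":0,"y":0,"z":-0.61,"rz":-0.24,"grip":0.2},
    {"rx":0,"ry":0,"x":0,"y":0,"z":-0.82,"rz":-0.32,"grip":0.2},
    {"rx":0,"ry":0,"x":0,"y":0,"z":-0.82,"rz":-0.32,"grip":0.2}
  ]
}}

```text
t: 5.4
ee_pos: [0.5886, -0.2068, 0.0962]
tool_rot: [0.533, 0.846, 0.0, 0.001]
force: [3.5, 0.1, -1.1]
gripper_width: 0.0433
```

Call:
{"fn": "apply_moves", "kwargs": {
  "commands": [
    {"rx":0,"ry":0,"x":0,"y":0,"z":-0.18,"rz":-0.07,"grip":0.2},
    {"rx":0,"ry":0,"x":0,"y":0,"z":-0.36,"rz":-0.14,"grip":0.2},
    {"rx":0,"ry":0,"x":0,"y":0,"z":-0.54,"rz":-0.21,"grip":0.2},
    {"rx":0,"ry":0,"x":0,"y":0,"z":-0.66,"rz":-0.26,"grip":0.2},
    {"rx":0,"ry":0,"x":0,"y":0,"z":-0.66,"rz":-0.26,"grip":0.2}
  ]
}}

```text
t: 5.82
ee_pos: [0.5888, -0.2067, 0.1028]
tool_rot: [0.42, 0.907, 0.0, 0.001]
force: [2.4, 1.2, -1.6]
gripper_width: 0.0433
```

Run:
```python
from h import *
go(.588,-.2069,.1028,.706); print(robot.state()['torque'])
im,d=robot.get_image('side'); cv2.imwrite('pics/turned.png',im[180:420,200:520,::-1].repeat(2,0).repeat(2,1))
```

```text
t 5.8167 tcp [ 0.5888 -0.2067  0.1028] shift cm [ 0.03 -0.08 -0.  ] yaw y 0.704 q [-0.52  0.67  1.54  0.    0.93 -1.22] F [ 2.4  1.2 -1.6] w 0.0433
rz -0.002
[ 0.15605856 -0.46779234  0.06044687]
```

View pics/turned.png

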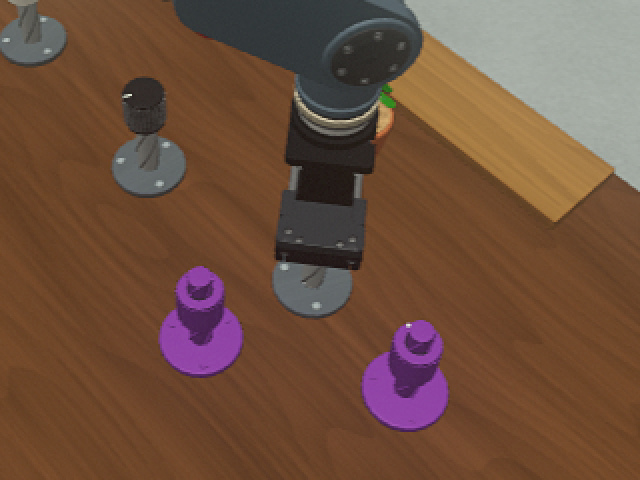

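The gripper hides the collar, but the readings show the full turn and lift at low force. I'll release and rise to look.

Call:
{"fn": "apply_moves", "kwargs": {
  "commands": [
    {"rx":0,"ry":0,"x":0,"y":0,"z":0,"rz":0,"grip":1},
    {"rx":0,"ry":0,"x":0,"y":0,"z":0,"rz":0,"grip":1},
    {"rx":0,"ry":0,"x":0,"y":0,"z":0,"rz":0,"grip":1},
    {"rx":0,"ry":0,"x":0,"y":0,"z":0,"rz":0,"grip":1},
    {"rx":0,"ry":0,"x":0,"y":0,"z":0,"rz":0,"grip":1}
  ]
}}

```text
t: 6.28
ee_pos: [0.5878, -0.207, 0.1028]
tool_rot: [0.419, 0.908, -0.0, -0.0]
force: [0.1, 0.7, -0.2]
gripper_width: 0.0692
```

Call:
{"fn": "apply_moves", "kwargs": {
  "commands": [
    {"rx":0,"ry":0,"x":0,"y":0,"z":0,"rz":0,"grip":1},
    {"rx":0,"ry":0,"x":0,"y":0,"z":0,"rz":0,"grip":1},
    {"rx":0,"ry":0,"x":0,"y":0,"z":0,"rz":0,"grip":1},
    {"rx":0,"ry":0,"x":0,"y":0,"z":-1.5,"rz":0,"grip":1},
    {"rx":0,"ry":0,"x":0,"y":0,"z":-3,"rz":0,"grip":1}
  ]
}}

```text
t: 6.7
ee_pos: [0.5872, -0.2064, 0.1321]
tool_rot: [0.419, 0.908, 0.0, -0.002]
force: [0.2, 0.1, -0.2]
gripper_width: 0.0865
```

Call:
{"fn": "apply_moves", "kwargs": {
  "commands": [
    {"rx":0,"ry":0,"x":0,"y":0,"z":-3,"rz":0,"grip":1},
    {"rx":0,"ry":0,"x":0,"y":0,"z":-6,"rz":0,"grip":1},
    {"rx":0,"ry":0,"x":0,"y":0,"z":-9,"rz":0,"grip":1},
    {"rx":0,"ry":0,"x":0,"y":0,"z":-12,"rz":0,"grip":1},
    {"rx":0,"ry":0,"x":0,"y":0,"z":-12,"rz":0,"grip":1}
  ]
}}

```text
t: 7.12
ee_pos: [0.5915, -0.2087, 0.26]
tool_rot: [0.419, 0.908, -0.001, 0.007]
force: [2.1, -1.0, 0.7]
gripper_width: 0.0872
```

Run:
```python
from h import *
go(.45,-.10,.23)
tops()
im,d=robot.get_image('side'); cv2.imwrite('pics/up.png',im[140:420,160:520,::-1].repeat(2,0).repeat(2,1))
```

```text
t 7.1167 tcp [ 0.5915 -0.2087  0.26  ] shift cm [17.49 -3.73  2.76] yaw y 0.706 q [-0.52  0.49  1.39 -0.    1.25 -1.22] F [ 2.1 -1.   0.7] w 0.0872
top mark n 595 top 0.1307 box [0.571  0.2692] sidefit [0.5712 0.2698] {84: 1, 86: 5, 88: 3, 90: 8, 92: 5, 94: 12, 96: 11, 98: 6, 100: 6, 102: 11, 104: 11, 106: 9, 108: 6, 110: 4, 112: 3, 114: 7, 116: 7, 118: 9, 120: 11, 122: 19, 124: 13, 126: 14, 128: 111, 130: 209, 132: 90, 134: 4}
top spare n 502 top 0.1331 box [0.5561 0.0225] sidefit [0.556  0.0222] {88: 2, 94: 1, 96: 3, 98: 3, 100: 2, 102: 3, 104: 2, 106: 7, 108: 2, 110: 2, 112: 3, 114: 4, 116: 2, 118: 7, 120: 8, 122: 6, 124: 3, 126: 7, 128: 14, 130: 88, 132: 220, 134: 104, 136: 8, 138: 1}
side collar n 525 top 0.1286 box [ 0.5881 -0.2064] sidefit [ 0.589  -0.2061] {82: 3, 84: 7, 86: 4, 88: 9, 90: 11, 92: 12, 94: 16, 96: 13, 98: 20, 100: 6, 102: 13, 104: 13, 106: 15, 108: 18, 110: 9, 112: 19, 114: 13, 116: 13, 118: 14, 120: 12, 122: 18, 124: 25, 126: 85, 128: 114, 130: 38, 132: 5}
side mark n 467 top 0.1293 box [0.5718 0.2698] sidefit [0.5721 0.2709] {70: 5, 72: 5, 74: 1, 84: 6, 86: 9, 88: 13, 90: 16, 92: 7, 94: 13, 96: 13, 98: 13, 100: 10, 102: 11, 104: 10, 106: 12, 108: 12, 110: 9, 112: 13, 114: 9, 116: 14, 118: 13, 120: 19, 122: 13, 124: 17, 126: 44, 128: 80, 130: 65, 132: 14, 134: 1}
side spare n 555 top 0.1312 box [0.5566 0.0225] sidefit [0.5568 0.023 ] {70: 1, 72: 7, 84: 1, 86: 8, 88: 6, 90: 11, 92: 13, 94: 10, 96: 13, 98: 13, 100: 16, 102: 10, 104: 16, 106: 11, 108: 12, 110: 16, 112: 11, 114: 14, 116: 12, 118: 15, 120: 13, 122: 11, 124: 20, 126: 27, 128: 56, 130: 121, 132: 73, 134: 16, 136: 2}
```

View pics/up.png

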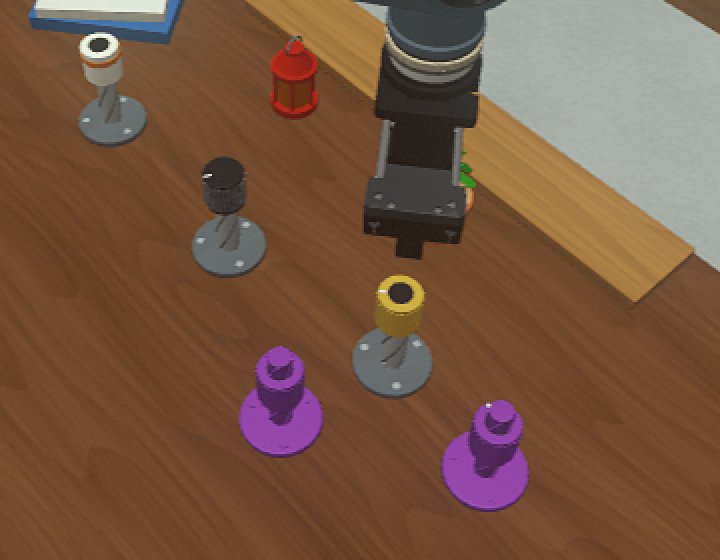

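The view shows the brass collar (400,293) raised with the post now below its top. Its top measures 0.1286 against 0.1293 for the mark, the spare and lantern haven't moved, and the gripper is clear above. Handing in.

```bash
python3 -c "
from h import *
print(robot.hand_in())"
```

```text
the job is handed in; nothing more can be done
None
```

I gripped the brass collar near its top, turned it counter-clockwise by about 0.88 rad while lifting it 22.4 mm, then released it and raised the gripper clear. The job is handed in.

**Collar height:** in the last side view its top is at 128.6 mm and the white collar's top is at 129.3 mm, so they are level to about 1 mm. The top camera's view of the brass collar was blocked by the gripper, so this rests on one camera.

**Left alone:** the black spare's height was unchanged to within 0.1 mm in both cameras. The lantern still stands upright in the final picture. I judged that by eye and did not measure its position again.

**Forces and time:** net force readings stayed at or below about 4 N throughout, and the clock read about 7 s just before hand-in. No check failed or disagreed, apart from a steady offset of about 1.5–2 mm in height between the two cameras, which cancels when comparing the collars.

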